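# Widen the board rack and put the thick board away

### The arm

A 7-joint arm with a two-finger parallel gripper is mounted at the origin on the work surface. World frame = base frame: x ahead of the robot, y to its left, z up, the work surface at z = 0. Lengths are in m, angles in degrees, forces in N, time in s.
With the tool pointing down it reaches from about 0.4 to 0.9 m from the base axis. Payload 5.5 kg.
Tool frame: the origin (TCP) lies midway between the tips of the shut fingers; the grasp point (between the pads) lies 19 mm behind it (manip.grasp_offset is the distance from the TCP to the grasp point, in m); z points along the fingers, y is the direction in which the jaws open and shut (so a half turn about z gives the same grasp; the last joint's range is limited). The gripper opens to 92 mm and grips with 3 to 60 N. Pads are 19 mm wide; open, the fingers measure 130 mm over their backs; the gripper's body (75 mm by 190 mm) begins 47 mm behind the grasp point.
Start: joints at [-60.206, 28.699, -24.465, 88.831, 12.651, 65.22, -12.049], TCP at [0.165, 0.629, 0.189] pointing down, gripper open.
Joint ranges: [-164.97, 164.97], [-17.58, 116.51], [-87.97, 89.64], [11.32, 138.91], [-80.73, 260.73], [10.89, 115.49], [-147.41, 147.41]. Speed limits (degrees/s): [147.25, 147.25, 180, 180, 180, 180, 180].

### API

Orientations are given as [roll, pitch, yaw] about the fixed x, y, z axes, in that order (R = Rz(yaw) Ry(pitch) Rx(roll)).
In Python, from plant import manip gives the robot as it stands. The module is installed in compiled form; this text tells all that it offers.
- The arm moves only by the tool drive_tool, never from a script. Its argument "commands" is a list of rows, each a list of 7 numbers: the shift along the world's x, y, z in mm, then the turn, a rotation vector about the world's x, y, z in rad, then the closure in counts, from 0 (fully open) to 255 (shut). In form: [[dx, dy, dz, ax, ay, az, gripper], ...]. A call has 1 to 10 rows; each row shifts and turns the pose as measured when the row begins; what a row does not reach is not made up. A row lasts 1/8 s, in which the tool goes at most 62.5 mm and 10.7 degrees, less where a joint would pass 70% of its speed; a pose out of reach is approached as far as the arm can. A call with a gripper value outside its range is refused whole. The fingers move at their own pace and stop on an object; the grip force is fixed at half the most. Time passes only in rows, so rows that do not move let the fingers close. It gives the time, the measured TCP pose, the force and the opening at its end, in the units of the state.
- manip.get_obs(): the state, without advancing time (a new reading comes with each control period).
- manip.get_image(name): name is "scene" or "top"; returns a dict with "pixels" (420x560x3 uint8, red, green, blue), "vertical_fov" (degrees; the focal length in pixels is half the picture's height over the tangent of half this angle, whatever the lens; pixels are square), "cx", "cy" (the principal point, pixels), "cam_to_world" (4x4, takes a point from camera to world coordinates). Camera axes: x right, y down, z forward; pixel columns grow to the right and rows downward; lengths in m; the calibration is good to about 2 mm. A picture is of the moment at which its call begins. There is no depth.
- manip.finish_job(): hands the job in, once; it reports no verdict.
Trained networks look in the newest picture that a camera, given by its name, has taken for a name from the list of things; names that differ only in an ending like _2 or _b are one class to them, and where a whole thing is asked for, a point or a joint stands for the part that bears it (a point fixed in the world has none). Each returns a list of dicts, best first, with "confidence" (0 to 1); they miss things now and then, are a little off and sometimes report something else, mostly with a low value. They report only what shows in the picture. A call takes as long as a camera call. They do not tell look-alikes from the thing itself.
- manip.regions_of(thing, camera): "pixels" (420x560 bool, what is visible of it) and "rect" ([left, top, width, height] in pixels, round what is visible of it).
The state is a dict: "time_s": time; "joint_pos": joint angles; "joint_velocities": joint speeds; "tau": joint torques, N m; "ee_pos": TCP position; "orientation": TCP orientation; "wrist_force": force on the tool from outside, world axes, zero at the start; "moment": the same for the moment, N m; "gripper_width": finger opening in m.
Only numpy, scipy, OpenCV 4.12 (cv2) and the standard library are available. Lean on these libraries where they do the work, as an engineer would, in place of code of your own. Each camera call takes 0.05 s, during which the arm holds its last target. There are 200 camera calls.

### The job

The board rack is pushed together, so the thick wooden chopping board does not fit. Pull the rack's sliding end out by its black knob until the red lock button pops up and locks it, then take the thick board from the draining tray and stand it on edge, about centred, in the gap that has opened, lowering it in rather than dropping it. Leave the other boards and everything else where they are.

Things in the scene. Friction and masses are not known exactly. Their poses are not given: they have to be found in the camera images.
- rack: Board rack, fixed: a flat grey sleeve 130 long (x), 130 wide (y), 30 high, with 7 thick wire loops (123 wide, tops 128 above the table). Origin: on the table, middle of the sleeve's open mouth edge, which faces away from the robot. +x runs from the mouth back along the sleeve; the slide is pulled out along -x. First fixed loop at x = +4; red and blue boards at +55 and +91, tops 145 above the table.
- slide (a joint): The telescoping slide of the rack: metres pulled out, 0 pushed fully in, end stop 0.0615. It starts at 0 to 0.012. The lock button comes under its hole at 0.060 and stays locked there (0.058 to 0.0615); until locked it stays where it is left. Pulling takes about 4 N. It carries the end loop (at rack x = -10 minus the travel), the pull knob and a flat plate 110 wide whose top is 22 above the table: the floor of the gap.
- pull_knob (a point): Middle of the upright black pull knob on the slide: diameter 26, from 66 to 118 above the table, this point at 100. It stands 52 beyond the slide's end loop (further out) and moves with the slide.
- lock_button (a joint): Red round spring lock button, diameter 14, in the slide: 0 = held down under the sleeve's roof, about 0.010 = popped out through the hole (locked). It pops up by itself when the slide is fully out.
- lock_hole (a point): Centre of the 18 x 18 square hole in the sleeve's roof, 25 behind its mouth edge, 30 above the table, where the red button shows when locked.
- bay (a point): Middle of the floor of the gap that is open once the slide is locked: 33 outside the sleeve's mouth edge, 22 above the table; axes as the rack's. The open gap is 67 long in x (clear between the loops), loops rising to 128 above the table.
- thick_board: Thick striped wooden chopping board, 42 thick (x), 150 wide (y), 170 high (z), about 0.65 kg, standing on edge on the draining tray. Origin: middle of its underside. It goes into the gap with its thickness along the rack's x (either face forward).
- tray: Flat metal draining tray, 260 (x) by 200 (y), 8 thick, fixed. Origin: centre of its underside.
- red_board: Thin red plastic board, 10 x 140 x 115 high, in the rack. Origin: middle of its underside. Leave alone.
- blue_board: Thin blue plastic board, 10 x 140 x 115 high, in the rack. Origin: middle of its underside. Leave alone.
- cup: White cup, diameter 64, 75 high, on the tray, beside the thick board. Origin: centre of its underside. Leave alone.
- spoon: Large spoon lying on the table. Leave alone.
- jar: Glass jar, diameter 60, 100 high. Origin: centre of its underside. Leave alone.
- squeeze_bottle: Yellow squeeze bottle, diameter 60, 180 high. Origin: centre of its underside. Leave alone.
- bowl: Steel bowl, diameter 150, 60 high. Origin: centre of its underside. Leave alone.
Not all that is in view belongs to the job. What is shaped like the thick_board but blue is not meant.

How it is judged:
By the outcome, as a careful person would: the job done as asked, in the order asked, and still so for the second after the job is handed in, with the robot touching nothing.
It also fails if it takes over 54 s, if anything falls off the work surface, if the arm or the gripper's body presses on something with over 40 N, if the wrist force passes 120 N, or if a joint passes its speed limit or range.

## Working session

There is one attempt and no reset: what is moved stays moved. The work goes in short steps, Python scripts to look and compute and a tool call to move; the robot and the scene stay as the last step left them, time stands still between calls to the robot, and variables do not carry over. Pictures are saved under pics/ and viewed, about 8 in all and at most 12, crops included, and the job is handed in when it is done.

Besides the shell and the picture viewer there is one more tool, called after "Emit:" by a JSON object that holds its "name" and its "arguments". drive_tool: Moves the arm, as the interface text tells. Its arguments: {"type":"object","properties":{"commands":{"type":"array","items":{"type":"array","items":{"type":"number"}}}},"required":["commands"]}

```bash
mkdir -p pics; cat > h.py <<'E'
import numpy as np, cv2
from plant import manip
def cam(n):
    i=manip.get_image(n); i['f']=210/np.tan(np.radians(i['vertical_fov'])/2); return i
def ray(i,u,v,z):
    d=np.array([(u-i['cx'])/i['f'],(v-i['cy'])/i['f'],1]); M=np.array(i['cam_to_world'])
    w=M[:3,:3]@d; o=M[:3,3]; return o+w*(z-o[2])/w[2]
def proj(i,p):
    M=np.array(i['cam_to_world']); c=M[:3,:3].T@(np.array(p)-M[:3,3])
    return c[0]/c[2]*i['f']+i['cx'],c[1]/c[2]*i['f']+i['cy']
def save(i,n,box=None,s=1):
    p=i['pixels'][:,:,::-1]
    if box: p=p[box[1]:box[3],box[0]:box[2]]
    cv2.imwrite('pics/'+n,cv2.resize(p,None,fx=s,fy=s,interpolation=cv2.INTER_CUBIC))
E
python3 - <<'E'
from h import *
for n in('scene','top'):
    i=cam(n); save(i,n+'0.png',s=1.4); print(n,np.round(i['cam_to_world'],3).tolist(),i['f'])
    for t in ['rack','pull_knob','thick_board','tray','cup','lock_button','red_board','blue_board','spoon','jar','squeeze_bottle','bowl']:
        print(t,[(np.round(r['rect']).tolist(),round(r['confidence'],2)) for r in manip.regions_of(t,n)])
E
```

```text
scene [[-0.112, 0.822, -0.558, 1.369], [0.994, 0.095, -0.059, 0.065], [0.004, -0.561, -0.828, 1.231], [0.0, 0.0, 0.0, 1.0]] 435.2750652585914
rack [([214.0, 156.0, 46.0, 67.0], 0.71)]
pull_knob [([209.0, 178.0, 45.0, 41.0], 0.75)]
thick_board [([395.0, 176.0, 37.0, 68.0], 0.95), ([319.0, 235.0, 56.0, 58.0], 0.88), ([324.0, 166.0, 48.0, 53.0], 0.79)]
tray [([306.0, 176.0, 69.0, 76.0], 0.59)]
cup [([330.0, 214.0, 23.0, 25.0], 0.7)]
lock_button []
red_board [([213.0, 160.0, 44.0, 20.0], 0.69)]
blue_board [([223.0, 149.0, 36.0, 22.0], 0.59)]
spoon [([284.0, 166.0, 13.0, 42.0], 0.62)]
jar []
squeeze_bottle [([446.0, 174.0, 32.0, 44.0], 0.77), ([115.0, 163.0, 50.0, 37.0], 0.61), ([211.0, 176.0, 41.0, 43.0], 0.42), ([285.0, 166.0, 13.0, 42.0], 0.21)]
bowl [([116.0, 164.0, 50.0, 38.0], 0.64)]
top [[0.027, -0.987, 0.156, 0.337], [-1.0, -0.027, 0.002, -0.013], [0.002, -0.156, -0.988, 1.724], [0.0, 0.0, 0.0, 1.0]] 455.3410336902901
rack [([314.0, 214.0, 37.0, 63.0], 0.92)]
pull_knob [([319.0, 218.0, 32.0, 35.0], 0.97), ([208.0, 199.0, 56.0, 73.0], 0.55)]
thick_board [([210.0, 148.0, 44.0, 34.0], 0.63), ([209.0, 222.0, 41.0, 29.0], 0.62), ([160.0, 204.0, 28.0, 45.0], 0.57)]
tray [([207.0, 196.0, 57.0, 74.0], 0.85)]
cup [([224.0, 196.0, 16.0, 23.0], 0.5)]
lock_button []
red_board [([317.0, 249.0, 34.0, 10.0], 0.69)]
blue_board [([314.0, 261.0, 38.0, 4.0], 0.63)]
spoon [([273.0, 233.0, 10.0, 49.0], 0.58)]
jar [([271.0, 163.0, 15.0, 16.0], 0.71)]
squeeze_bottle [([113.0, 238.0, 29.0, 15.0], 0.73), ([402.0, 226.0, 37.0, 36.0], 0.73), ([314.0, 213.0, 36.0, 36.0], 0.39)]
bowl [([400.0, 226.0, 42.0, 38.0], 0.8)]
```

View pics/scene0.png

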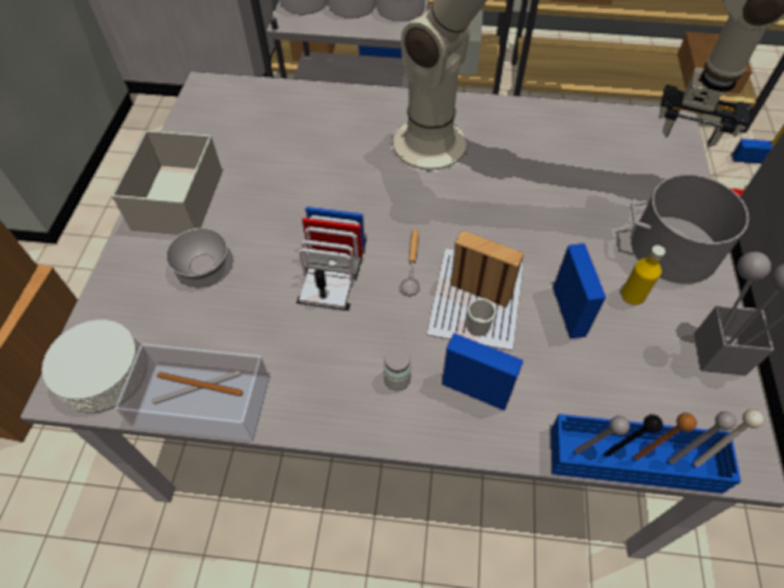

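View pics/top0.png

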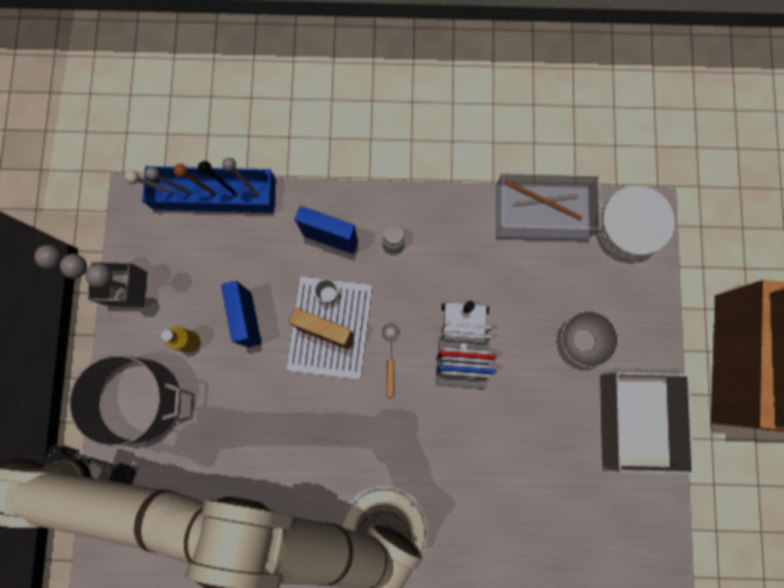

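The scene and top views agree. Look-alikes for the thick board, in native scene pixels:
- Brown striped board on the tray at (347,192), top view (229,234).
- Blue block at (413,207), top view (172,223).
- Blue block at (344,265), top view (232,164).

I choose the brown striped one. The rack is at scene (236,185), with the knob at scene (229,203) and top (335,219). Next is a close crop to check the choice and measure.

```bash
python3 - <<'E'
from h import *
t=cam('top'); s=cam('scene')
def crop(i,x,y,w,h,k): return cv2.resize(i['pixels'][y:y+h,x:x+w,::-1],None,fx=k,fy=k,interpolation=cv2.INTER_CUBIC)
a=np.hstack([crop(t,300,205,65,80,6),crop(s,205,145,65,80,6)])
b=np.hstack([crop(t,200,190,70,85,5),crop(s,305,160,75,85,5)])
cv2.imwrite('pics/rackc.png',a);cv2.imwrite('pics/boardc.png',b)
def rect(m): 
    c=cv2.findContours(m.astype(np.uint8),0,1)[0]; return cv2.minAreaRect(max(c,key=cv2.contourArea))
# board top face by colour (top cam)
p=t['pixels'].astype(int); m=(p[...,0]-p[...,2]>50); m[:, :200]=0; m[:,265:]=0; m[:190]=0; m[275:]=0
print('board',rect(m))
q=cv2.boxPoints(rect(m)); print([np.round(ray(t,u,v,.178),3)[:2].tolist() for u,v in q])
for nm,z in(('tray',.008),('cup',.075),):
    r=manip.regions_of(nm,'top')[0]; R=rect(r['pixels']); print(nm,R,np.round(ray(t,*R[0],z),3))
for c in(t,s):
    pp=c['pixels'].astype(int); 
    mr=(pp[...,0]-pp[...,1]>90)&(pp[...,2]<90)&(pp[...,1]<70)
    n=np.argwhere(mr); print(len(n))
E
```

```text
board ((227.86209106445312, 232.84481811523438), (43.08131790161133, 11.698805809020996), 21.801406860351562)
[[0.515, 0.244], [0.553, 0.232], [0.502, 0.092], [0.464, 0.106]]
tray ((235.13357543945312, 234.1581573486328), (53.968528747558594, 68.54155731201172), 7.305758953094482) [0.523 0.161 0.008]
cup ((232.0, 207.5), (19.0, 16.0), 90.0) [0.614 0.169 0.075]
63
126
```

View pics/rackc.png

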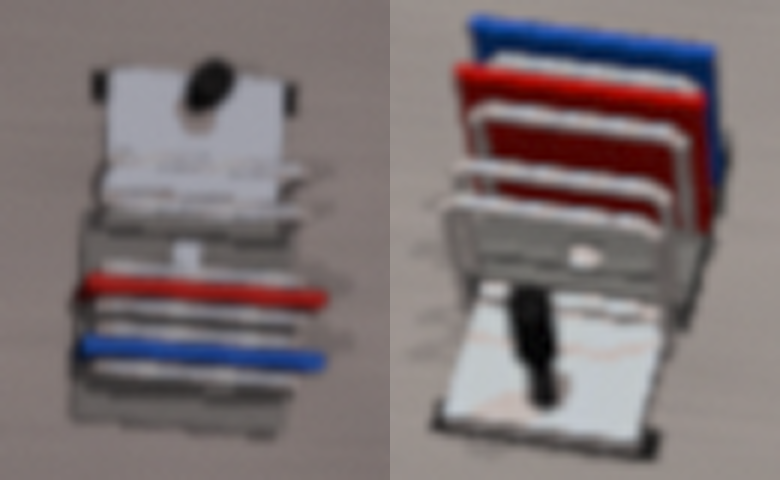

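View pics/boardc.png

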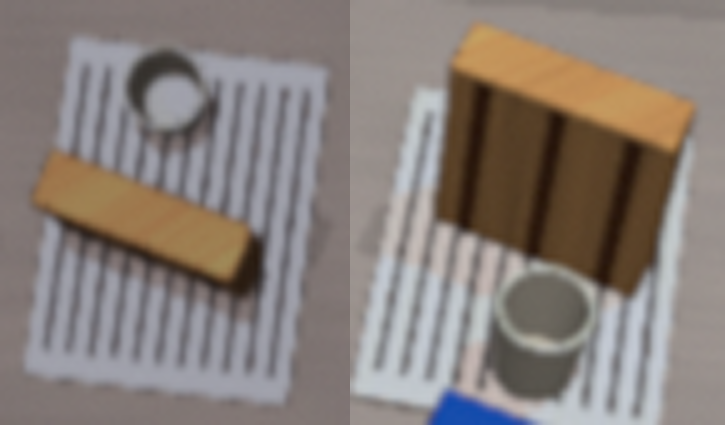

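```bash
cat > fit.py <<'E'
from h import *
from scipy.optimize import least_squares
t=cam('top'); s=cam('scene')
T=lambda x,y:(300+x/6,205+y/6); S=lambda x,y:(205+(x-390)/6,145+y/6)
# rack pts: (x,y,z, slidecoef), obs
O=[(t,(55,-70,.145,0),T(85,287)),(t,(55,70,.145,0),T(325,300)),(t,(91,-70,.145,0),T(82,348)),(t,(91,70,.145,0),T(323,361)),
(t,(25,0,.030,0),T(187,255)),(s,(25,0,.03,0),S(585,256)),(t,(-62,0,.118,1),T(220,72)),(s,(-62,0,.118,1),S(529,293)),
(s,(55,70,.145,0),S(458,70)),(s,(55,-70,.145,0),S(708,98)),(s,(91,70,.145,0),S(475,22)),(s,(91,-70,.145,0),S(715,52))]
def P(q,p):
    c,n=np.cos(q[2]),np.sin(q[2]); X=(p[0]/1000-p[3]*q[3]); Y=p[1]/1000
    return np.array([q[0]+c*X-n*Y,q[1]+n*X+c*Y,p[2]])
# orientation of y sign: try both pairings
def F(q,sg): return np.concatenate([np.subtract(proj(i,P(q,(p[0],sg(i)*p[1])+p[2:])),o) for i,p,o in O])
for a in(1,-1):
  for b in (1,-1):
    sg=lambda i:a if i is t else b
    r=least_squares(F,[.5,-.12,np.pi,.005],args=(sg,),loss='soft_l1'); 
    if r.cost<40: q=r.x; print(a,b,r.cost,np.round(q[:2],4),np.degrees(q[2]),q[3]); print(np.round(r.fun.reshape(-1,2),1).tolist()); print('knob',P(q,(-62,0,.1,1)),'bay',P(q,(-33,0,.022,0)),'loop',P(q,(-10,0,.128,1)))
bc=ray(t,227.86,232.84,.178); print('board',bc)
for p in [(-1,-1),(1,-1),(1,1),(-1,1)]:
    y=np.radians(-20); u=np.array([np.cos(y),np.sin(y)]); v=np.array([-u[1],u[0]]); w=bc[:2]+p[0]*.021*u+p[1]*.075*v
    print(np.round(w,3),np.round(proj(s,[*w,.178]),1),np.round(proj(t,[*w,.178]),1))
E
python3 fit.py
```

```text
1 1 7.181103989171608 [ 0.5068 -0.2003] 177.20878680708455 0.012001907107043474
[[-0.6, -1.3], [-0.2, -0.4], [-0.7, -1.1], [-0.4, -0.2], [-0.6, -0.4], [-0.3, -1.2], [-1.7, 0.4], [-0.4, 0.4], [-1.0, -1.3], [-0.9, -0.6], [-1.1, -1.4], [0.1, -1.2]]
knob [ 0.58069747 -0.20387206  0.1       ] bay [ 0.53974421 -0.2018754   0.022     ] loop [ 0.52875916 -0.20133983  0.128     ]
board [0.50849945 0.16836465 0.178     ]
[0.463 0.105] [329.2 162.2] [245.9 246.6]
[0.503 0.091] [323.8 171.5] [250.5 235.2]
[0.554 0.232] [369.3 188.8] [210.  219.2]
[0.514 0.246] [374.1 179. ] [205.2 230.5]
```

Emit:
{"name": "drive_tool", "arguments": {"commands": [[10,-10,50,0,0,0,0],[20,-40,45,0,0,0,0],[25,-50,10,0,0,0,0],[25,-50,0,0,0,0,0],[25,-50,0,0,0,0,0],[25,-50,0,0,0,0,0]]}}

```text
time_s: 2.35
ee_pos: [0.2944, 0.3749, 0.2968]
orientation: [179.9, -0.0, 165.8]
wrist_force: [1.5, 1.0, 0.5]
gripper_width: 0.0921
```

```bash
python3 - <<'E'
from h import *
o=manip.get_obs(); print(o)
E
```

```text
{'time_s': 2.35, 'joint_pos': array([-35.96017744,   4.15138258, -20.05264298, 105.01776287,
         1.41885   ,  70.97047082,  19.35284723]), 'joint_velocities': array([ 35.40918961, -26.60715159,  19.46325764,  26.80790513,
       -11.66514964,  -3.59012771,  56.81472058]), 'tau': array([ -4.48381662, -31.63612962,  -2.90196911, -30.16808152,
        -0.05550201,   0.33487321,  -1.3635622 ]), 'ee_pos': array([0.29437835, 0.37488477, 0.29678313]), 'orientation': array([ 1.79862803e+02, -3.67127627e-02,  1.65777171e+02]), 'wrist_force': array([1.5244609 , 1.00040207, 0.54614286]), 'moment': array([ 0.03134154, -0.06179999,  0.00036518]), 'gripper_width': 0.09205927160455304}
```

Emit:
{"name": "drive_tool", "arguments": {"commands": [[27,-54,0,0,0,0.05,0],[27,-54,0,0,0,0.05,0],[27,-54,0,0,0,0.05,0],[27,-54,0,0,0,0.05,0],[28,-55,0,0,0,0,0],[28,-55,0,0,0,0,0],[30,-55,0,0,0,0,0],[30,-55,0,0,0,0,0],[30,-55,0,0,0,0,0],[20,-40,0,0,0,0,0]]}}

```text
time_s: 3.6
ee_pos: [0.5719, -0.1668, 0.3011]
orientation: [179.6, 0.6, 177.7]
wrist_force: [0.7, 1.1, -0.4]
gripper_width: 0.0919
```

Emit:
{"name": "drive_tool", "arguments": {"commands": [[8,-37,-20,0,0,0,0],[1,0,-55,0,0,0,0],[0,0,-55,0,0,0,0],[0,0,-45,0,0,0,0],[0,0,-25,0,0,0,0],[0,0,-20,0,0,0,0],[0,0,0,0,0,0,0]]}}

```text
time_s: 4.47
ee_pos: [0.5816, -0.2105, 0.075]
orientation: [179.8, 0.8, 177.4]
wrist_force: [-1.0, 0.9, 0.3]
gripper_width: 0.0917
```

```bash
python3 - <<'E'
from h import *
s=cam('scene'); save(s,'knob1.png',(195,130,295,230),6)
print(np.round(proj(s,[.581,-.204,.1]),1),manip.get_obs()['ee_pos'])
E
```

```text
[228.3 197.7] [ 0.58265557 -0.21091736  0.07621073]
```

View pics/knob1.png

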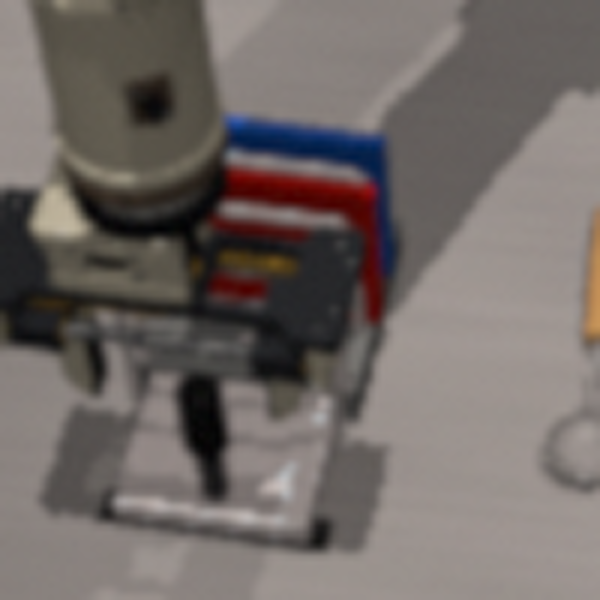

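```bash
python3 - <<'E'
from h import *
s=cam('scene'); f=lambda p:np.round((np.array(proj(s,p))-[195,130])*6).tolist()
e=manip.get_obs()['ee_pos']; print(e,'tcp',f(e))
for dy in(-.046,.046): print('tip',f(e+[0,dy,0]))
for z in(.022,.066,.118): print('knob',z,f([.581,-.204,z]),f([.593,-.204,z]))
E
```

```text
[ 0.58355219 -0.21128385  0.07727984] tcp [190.0, 433.0]
tip [106.0, 425.0]
tip [274.0, 441.0]
knob 0.022 [215.0, 488.0] [211.0, 506.0]
knob 0.066 [207.0, 443.0] [203.0, 461.0]
knob 0.118 [196.0, 386.0] [192.0, 404.0]
```

Emit:
{"name": "drive_tool", "arguments": {"commands": [[0,7,3,0,0,0,100],[0,0,0,0,0,0,180],[0,0,0,0,0,0,255],[0,0,0,0,0,0,255],[0,0,0,0,0,0,255],[0,0,0,0,0,0,255]]}}

```text
time_s: 5.32
ee_pos: [0.5865, -0.2044, 0.0848]
orientation: [179.9, 1.4, 177.4]
wrist_force: [0.4, 0.1, 0.9]
gripper_width: 0.0365
```

Emit:
{"name": "drive_tool", "arguments": {"commands": [[0,0,-3,0,0,0,255],[0,0,-2,0,0,0,255],[0,0,0,0,0,0,255]]}}

```text
time_s: 5.7
ee_pos: [0.5875, -0.2064, 0.0811]
orientation: [-180.0, 1.6, 177.4]
wrist_force: [-0.9, 1.0, -0.3]
gripper_width: 0.0062
```

```bash
python3 - <<'E'
from h import *
s=cam('scene'); t=cam('top')
a=[cv2.resize(i['pixels'][y:y+80,x:x+65,::-1],None,fx=6,fy=6,interpolation=cv2.INTER_CUBIC) for i,x,y in((t,300,185),(s,205,145))]
cv2.imwrite('pics/k2.png',np.hstack(a))
e=manip.get_obs()['ee_pos']; print(e,'tcp in k2: top',(np.array(proj(t,e))-[300,185])*6,'scene',(np.array(proj(s,e))-[205,145])*6+[390,0])
E
```

```text
[ 0.58737885 -0.20632727  0.08103971] tcp in k2: top [206.48510554 192.8394489 ] scene [527.29185362 345.77383468]
```

View pics/k2.png

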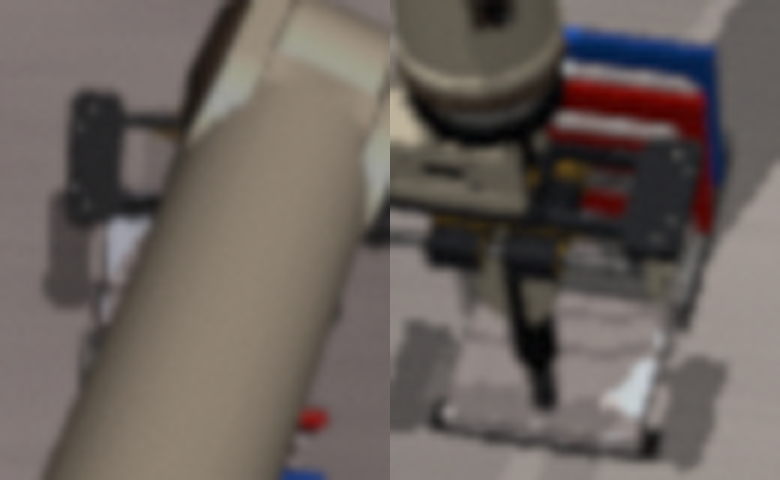

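```bash
python3 - <<'E'
from h import *
s=cam('scene'); t=cam('top')
e=manip.get_obs()['ee_pos']
for dy in(0,.095):
  for z in(.0,.066,.09,.11):
    p=e+[0,dy,z]; print(dy,z,'top',np.round((np.array(proj(t,p))-[300,185])*6),'scene',np.round((np.array(proj(s,p))-[205,145])*6+[390,0]))
cv2.imwrite('pics/k3.png',cv2.resize(s['pixels'][150:220,190:270,::-1],None,fx=9,fy=8.5,interpolation=cv2.INTER_LANCZOS4))
for n,i in(('scene',s),('top',t)):
  for r in manip.regions_of('pull_knob',n): print(n,np.round(r['rect']),r['confidence'])
E
```

```text
0 0.0 top [206. 193.] scene [528. 346.]
0 0.066 top [220. 176.] scene [514. 272.]
0 0.09 top [225. 170.] scene [509. 244.]
0 0.11 top [229. 164.] scene [504. 220.]
0.095 0.0 top [ 50. 189.] scene [703. 363.]
0.095 0.066 top [ 57. 172.] scene [696. 289.]
0.095 0.09 top [ 60. 165.] scene [694. 261.]
0.095 0.11 top [ 62. 160.] scene [691. 237.]
scene [210. 192.  42.  30.] 0.77
top [313. 220.  33.  58.] 0.18
```

View pics/k3.png

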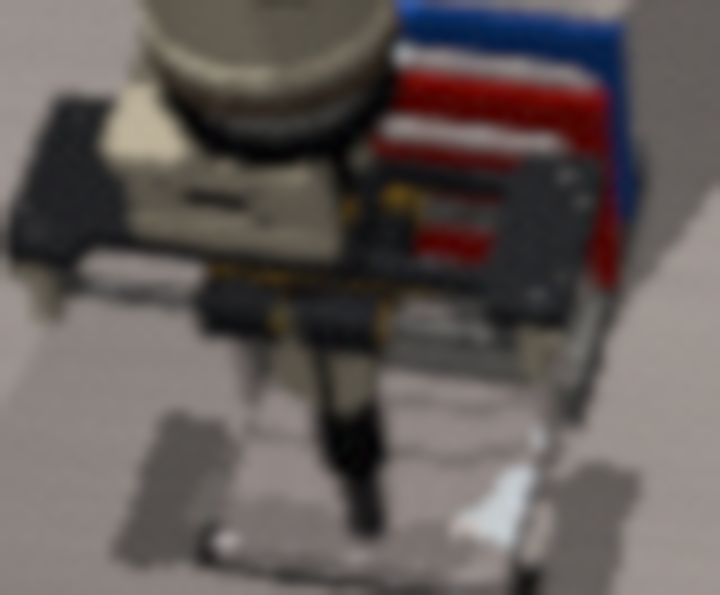

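Emit:
{"name": "drive_tool", "arguments": {"commands": [[0,0,0,0,0,0,255],[8,0,0,0,0,0,255],[8,0,0,0,0,0,255]]}}

```text
time_s: 6.38
ee_pos: [0.5997, -0.2068, 0.0809]
orientation: [-180.0, 1.2, 177.3]
wrist_force: [-5.1, 0.4, 8.1]
gripper_width: 0.0003
```

```bash
python3 - <<'E'
from h import *
o=manip.get_obs(); print(o['ee_pos'],o['gripper_width'],o['wrist_force'])
s=cam('scene'); t=cam('top')
a=[cv2.resize(i['pixels'][y:y+80,x:x+65,::-1],None,fx=6,fy=6,interpolation=cv2.INTER_CUBIC) for i,x,y in((t,300,185),(s,205,145))]
cv2.imwrite('pics/k4.png',np.hstack(a))
E
```

```text
[ 0.59966319 -0.20680782  0.08088419] 0.0003021822841289264 [-5.06968681  0.4472643   8.10323844]
```

View pics/k4.png

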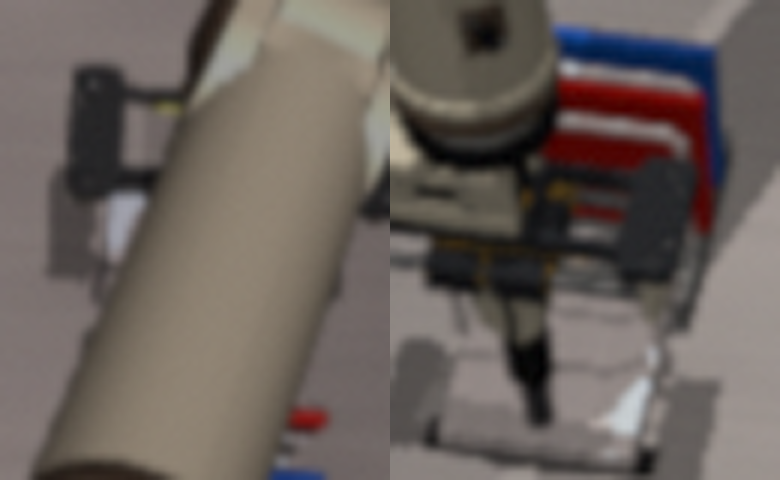

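Emit:
{"name": "drive_tool", "arguments": {"commands": [[0,0,5,0,0,0,255],[0,0,0,0,0,0,255]]}}

```text
time_s: 6.72
ee_pos: [0.6008, -0.2064, 0.0852]
orientation: [-180.0, 1.2, 177.3]
wrist_force: [0.2, -0.1, -0.9]
gripper_width: 0.0005
```

```bash
cat > tr.py <<'E'
from h import *
# slide travel change since first picture, from template of plate front corner in scene
import os
s=cam('scene'); np.save('cur.npy',s['pixels'])
ref=cv2.cvtColor(cv2.imread('pics/scene0.png'),cv2.COLOR_BGR2GRAY); ref=cv2.resize(ref,(560,420),interpolation=cv2.INTER_AREA)
g=cv2.cvtColor(s['pixels'],cv2.COLOR_RGB2GRAY)
for x,y,w,h in((208,206,12,14),(240,212,14,14)):
    T=ref[y:y+h,x:x+w]; R=cv2.matchTemplate(g[y-4:y+h+22,x-8:x+w+8],T,5); _,m,_,l=cv2.minMaxLoc(R)
    print('shift',l[0]-8,l[1]-4,'score',round(m,2),'mm',(l[1]-4)/.25)
o=manip.get_obs(); print(o['ee_pos'],o['wrist_force'],o['gripper_width'])
E
python3 tr.py
```

```text
shift -1 2 score 0.65 mm 8.0
shift 0 3 score 0.78 mm 12.0
[ 0.60047352 -0.20618668  0.08488732] [ 0.04829257 -0.22068464  0.70049985] 0.00017872959922517212
```

Emit:
{"name": "drive_tool", "arguments": {"commands": [[0,0,40,0,0,0,255],[40,0,20,0,0,0,255],[0,0,0,0,0,0,255]]}}

```text
time_s: 7.15
ee_pos: [0.6396, -0.205, 0.1449]
orientation: [179.9, 1.0, 177.3]
wrist_force: [-0.1, 0.7, -0.5]
gripper_width: 0.0006
```

```bash
python3 - <<'E'
from h import *
s=cam('scene'); t=cam('top'); e=manip.get_obs()['ee_pos']; print(e, manip.get_obs()['orientation'])
a=[cv2.resize(i['pixels'][y:y+80,x:x+65,::-1],None,fx=6,fy=6,interpolation=cv2.INTER_CUBIC) for i,x,y in((t,300,165),(s,200,145))]
cv2.imwrite('pics/k5.png',np.hstack(a))
for p in(0,.019,.035,.066): print(p,'top',(np.array(proj(t,e+[0,0,p]))-[300,165])*6,'scene',(np.array(proj(s,e+[0,0,p]))-[200,145])*6+[390,0])
k=[.593,-.204,.118];print('knobtop',(np.array(proj(s,k))-[200,145])*6+[390,0])
E
```

```text
[ 0.63544064 -0.20617622  0.14287189] [179.91926179   0.67033945 177.20977244]
0 top [219.40348699 216.62173448] scene [527.04706731 352.81398202]
0.019 top [223.43803312 210.67031011] scene [522.66281831 331.13537364]
0.035 top [226.91017653 205.54849509] scene [518.88833124 312.47182901]
0.066 top [233.83983068 195.32644997] scene [511.35142212 275.20439708]
knobtop [552.1925081  314.41960668]
```

View pics/k5.png

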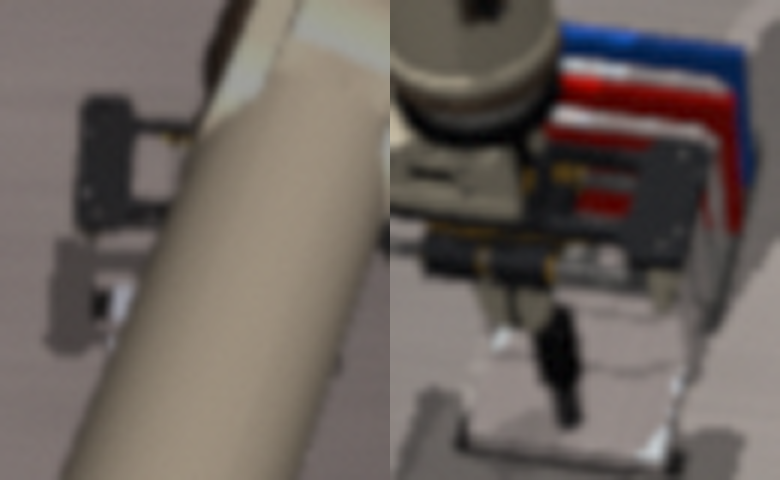

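```bash
python3 - <<'E'
from h import *
print(manip.grasp_offset)
s=cam('scene'); c=s['pixels'][175:220,210:260,::-1].astype(float)
c=np.clip((c/255)**.6*255,0,255).astype(np.uint8)
cv2.imwrite('pics/k6.png',cv2.resize(c,None,fx=13,fy=13,interpolation=cv2.INTER_LANCZOS4))
E
```

```text
0.0188
```

View pics/k6.png

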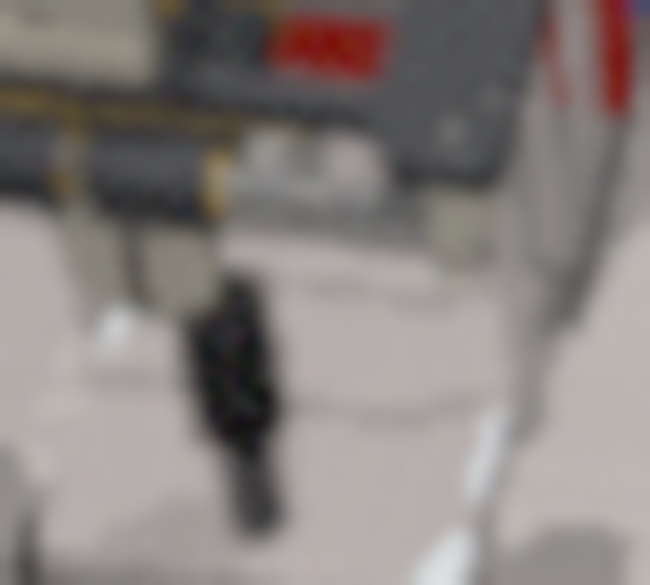

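Emit:
{"name": "drive_tool", "arguments": {"commands": [[0,2,10,0,0,0,0],[-20,0,0,0,0,0,0],[-20,0,0,0,0,0,0],[-2,0,0,0,0,0,0],[0,0,0,0,0,0,0],[0,0,0,0,0,0,0],[0,0,0,0,0,0,0],[0,0,0,0,0,0,0]]}}

```text
time_s: 8.3
ee_pos: [0.59, -0.2036, 0.1519]
orientation: [179.8, 0.4, 177.1]
wrist_force: [0.0, -0.9, -0.0]
gripper_width: 0.0759
```

Emit:
{"name": "drive_tool", "arguments": {"commands": [[0,0,-50,0,0,0,0],[0,0,-25,0,0,0,0],[0,0,-10,0,0,0,0],[0,0,-8,0,0,0,0],[0,0,-4,0,0,0,0]]}}

```text
time_s: 8.93
ee_pos: [0.593, -0.2039, 0.0544]
orientation: [179.9, 0.7, 177.2]
wrist_force: [0.2, -0.5, 1.2]
gripper_width: 0.092
```

Emit:
{"name": "drive_tool", "arguments": {"commands": [[0,0,-4,0,0,0,0],[0,0,-4,0,0,0,0]]}}

```text
time_s: 9.18
ee_pos: [0.5942, -0.2044, 0.0473]
orientation: [179.9, 0.9, 177.2]
wrist_force: [-0.0, -0.1, 0.2]
gripper_width: 0.0918
```

Emit:
{"name": "drive_tool", "arguments": {"commands": [[0,0,0,0,0,0,255],[0,0,0,0,0,0,255],[0,0,0,0,0,0,255],[0,0,0,0,0,0,255],[0,0,0,0,0,0,255],[0,0,0,0,0,0,255],[0,0,0,0,0,0,255],[0,0,0,0,0,0,255],[0,0,0,0,0,0,255]]}}

```text
time_s: 10.3
ee_pos: [0.5947, -0.2066, 0.0482]
orientation: [-179.9, 1.0, 177.1]
wrist_force: [0.1, -1.2, -0.1]
gripper_width: 0.0255
```

Emit:
{"name": "drive_tool", "arguments": {"commands": [[10,-0.5,0,0,0,0,255],[10,-0.5,0,0,0,0,255],[8,-0.5,0,0,0,0,255],[5,0,0,0,0,0,255]]}}

```text
time_s: 10.8
ee_pos: [0.6224, -0.2079, 0.0482]
orientation: [180.0, 0.3, 177.1]
wrist_force: [-4.3, 0.3, 2.8]
gripper_width: 0.0253
```

Emit:
{"name": "drive_tool", "arguments": {"commands": [[5,0,0,0,0,0,255],[4,0,0,0,0,0,255],[4,0,0,0,0,0,255]]}}

```text
time_s: 11.18
ee_pos: [0.6315, -0.2083, 0.048]
orientation: [179.9, -0.2, 177.0]
wrist_force: [-20.1, 1.7, 17.7]
gripper_width: 0.026
```

```bash
python3 - <<'E'
from h import *
s=cam('scene'); 
c,n=np.cos(np.radians(177.2)),np.sin(np.radians(177.2)); h=[.5068+c*.025,-.2003+n*.025,.035]; print(proj(s,h))
for nm in('lock_button',): print([(np.round(r['rect']),r['confidence']) for r in manip.regions_of(nm,'scene')],[(np.round(r['rect']),r['confidence']) for r in manip.regions_of(nm,'top')])
t=cam('top'); print(proj(t,h))
for i in (s,t):
    u,v=np.round(proj(i,h)).astype(int); p=i['pixels'][v-5:v+6,u-5:u+6].astype(int); print((p[...,0]-p[...,1]))
print(manip.get_obs()['ee_pos'],manip.get_obs()['wrist_force'])
E
```

```text
(np.float64(237.0678409296322), np.float64(185.59755513286552))
[] []
(np.float64(330.74875026306745), np.float64(247.019004284449))
[[ 5  7  9 11 14 16 20 25 33 40 44]
 [ 2  2  2  3  2  2  3  6  9 12 14]
 [ 2  2  2  1  1  0  1  1  2  2  2]
 [ 2  3  1  1  2  2  2  1  0  2  0]
 [ 2  1  3  8 18 21 14  5  2  0  2]
 [ 2  1  6 31 58 69 42 16  4  2  2]
 [ 2  0 10 44 80 91 59 22  6  1  1]
 [ 0  0  7 32 58 67 51 21  6  2  1]
 [-1 -2  1 12 18 25 22 11  2 -1  0]
 [ 4  1  1 -1  0  2  4  0 -3 -1  0]
 [13 10  9  9  7  6  2  1 -1 -2 -1]]
[[11 13 11 12 12 12 12 11 12 12 11]
 [12 12 12 13 12 11 12 12 12 12 11]
 [11 12 12 12 12 12 11 12 11 11 12]
 [10 12 11 12 12 12 12 11 12 12 12]
 [11 11 10 12 11 11 11 12 11 12 11]
 [12 12 11 10 10 11 11 12 12 11 11]
 [13 12 10 10 10  9 11 12 11 11 11]
 [12 12 11 10 10  9 10 10 11 11 11]
 [12 13 10 12 10 11  9  8 10 11 11]
 [12 12 12 13 12 11 11 10 10 11 10]
 [12 13 12 11 12 11 11 11  8  9 10]]
[ 0.63146954 -0.20835077  0.04803505] [-14.73655837   1.5937095   11.96905992]
```

Emit:
{"name": "drive_tool", "arguments": {"commands": [[-3,0,0,0,0,0,255],[-3,0,0,0,0,0,255],[-3,0,0,0,0,0,255]]}}

```text
time_s: 11.75
ee_pos: [0.6279, -0.2082, 0.0482]
orientation: [-180.0, 0.4, 177.1]
wrist_force: [9.5, -3.3, -7.2]
gripper_width: 0.0255
```

Emit:
{"name": "drive_tool", "arguments": {"commands": [[1,0,0,0,0,0,0],[0,0,0,0,0,0,0],[0,0,0,0,0,0,0],[0,0,0,0,0,0,0],[0,0,20,0,0,0,0],[0,0,50,0,0,0,0],[0,0,55,0,0,0,0],[0,15,50,0,0,0,0]]}}

```text
time_s: 12.75
ee_pos: [0.6234, -0.1921, 0.2269]
orientation: [179.9, -0.2, 176.9]
wrist_force: [0.7, -0.2, -0.9]
gripper_width: 0.0914
```

```bash
python3 tr.py; python3 -c "
from h import *
print(manip.get_obs()['joint_pos'])
s=cam('scene');p=s['pixels'].astype(int)[180:192,231:244];print(((p[...,0]-p[...,1])>40).astype(int).sum())"
```

```text
shift -4 12 score 0.78 mm 48.0
shift -3 12 score 0.92 mm 48.0
[ 0.62812265 -0.18933642  0.23522918] [2.90652848 1.09686705 4.46666195] 0.09148673311837467
[  4.11201383  25.33722316  14.61895595  86.4715356   -6.95300866
  68.65514772 107.03052331]
15
```

Emit:
{"name": "drive_tool", "arguments": {"commands": [[-12,36,0,0,0,-0.186,0],[-12,36,0,0,0,-0.186,0],[-12,36,0,0,0,-0.186,0],[-12,36,0,0,0,-0.186,0],[-12,36,0,0,0,-0.186,0],[-12,36,0,0,0,-0.186,0],[-12,36,0,0,0,-0.186,0],[-12,36,0,0,0,-0.186,0],[-12,36,0,0,0,-0.186,0],[-12,33,0,0,0,-0.186,0]]}}

```text
time_s: 14.1
ee_pos: [0.5059, 0.1728, 0.2464]
orientation: [179.3, 0.8, 69.5]
wrist_force: [0.5, 0.2, 0.3]
gripper_width: 0.0917
```

Emit:
{"name": "drive_tool", "arguments": {"commands": [[2,-4,-40,0,0,0,0],[0,0,-40,0,0,0,0],[0,0,-25,0,0,0,0],[0,0,-12,0,0,0,0],[0,0,-8,0,0,0,0]]}}

```text
time_s: 14.72
ee_pos: [0.5091, 0.1752, 0.1244]
orientation: [179.0, 0.2, 69.8]
wrist_force: [-0.1, 0.5, 0.1]
gripper_width: 0.0923
```

```bash
python3 - <<'E'
from h import *
s=cam('scene'); o=manip.get_obs(); e=o['ee_pos']; print(e,o['orientation'],o['wrist_force'])
c=s['pixels'][135:235,295:395,::-1]
cv2.imwrite('pics/b1.png',cv2.resize(c,None,fx=6,fy=6,interpolation=cv2.INTER_CUBIC))
for z in(0,.019,.036): print((np.array(proj(s,e+[0,0,z]))-[295,135])*6)
E
```

```text
[0.50856347 0.17500026 0.12360083] [179.05481572   0.23081032  69.83041902] [-0.76685734 -0.80427112 -0.55526592]
[322.73012734 306.56010857]
[327.19992028 284.67674548]
[331.28683879 264.66787197]
```

View pics/b1.png

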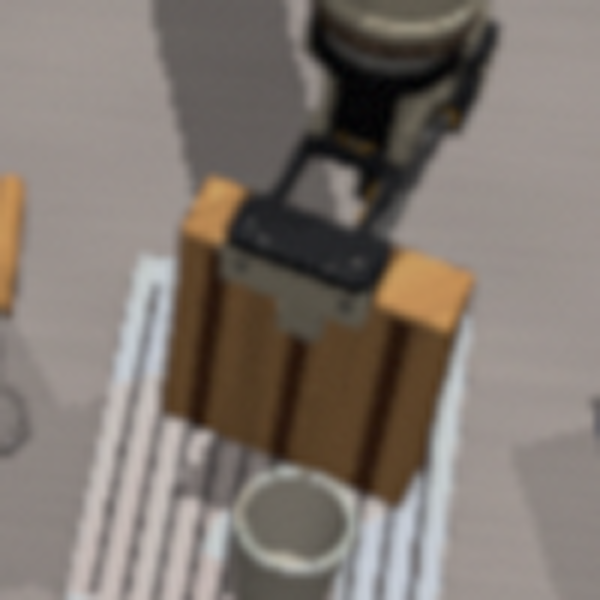

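Emit:
{"name": "drive_tool", "arguments": {"commands": [[0,-5,-10,0.006,0.016,0,0],[0,-1,-8,0,0,0,0],[0,0,-5,0,0,0,0],[0,0,0,0,0,0,0]]}}

```text
time_s: 15.28
ee_pos: [0.5102, 0.1685, 0.1009]
orientation: [180.0, 0.1, 69.8]
wrist_force: [-0.3, -0.5, 0.1]
gripper_width: 0.0916
```

Emit:
{"name": "drive_tool", "arguments": {"commands": [[-1,0,0,0,0,0,255],[0,0,0,0,0,0,255],[0,0,0,0,0,0,255],[0,0,0,0,0,0,255],[0,0,0,0,0,0,255],[0,0,0,0,0,0,255],[0,0,0,0,0,0,255],[0,0,0,0,0,0,255]]}}

```text
time_s: 16.27
ee_pos: [0.51, 0.1693, 0.1018]
orientation: [179.9, 0.0, 69.8]
wrist_force: [-0.2, 0.0, -0.8]
gripper_width: 0.0421
```

Emit:
{"name": "drive_tool", "arguments": {"commands": [[0,0,10,0,0,0,255],[0,0,20,0,0,0,255],[0,0,40,0,0,0,255],[0,0,45,0,0,0,255],[0,0,40,0,0,0,255],[0,0,15,0,0,0,255],[0,0,0,0,0,0,255]]}}

```text
time_s: 17.15
ee_pos: [0.5006, 0.1659, 0.2712]
orientation: [-179.3, 0.7, 69.8]
wrist_force: [-0.3, -0.5, -6.8]
gripper_width: 0.0419
```

Emit:
{"name": "drive_tool", "arguments": {"commands": [[4,-20,2,-0.005,0,0.03,255],[5,-42,0,0,0,0.04,255],[5,-45,0,0,0,0.04,255],[5,-45,0,0,0,0.04,255],[5,-45,0,0,0,0.04,255],[5,-45,0,0,0,0.04,255],[5,-45,0,0,0,0.04,255],[3,-40,0,0,0,0.034,255],[2,-25,0,0,0,0,255],[0,0,0,0,0,0,255]]}}

```text
time_s: 18.4
ee_pos: [0.523, -0.1949, 0.2486]
orientation: [-177.3, 1.6, 88.1]
wrist_force: [-0.7, -0.3, -6.6]
gripper_width: 0.0418
```

```bash
python3 - <<'E'
from h import *
o=manip.get_obs(); print(o['ee_pos'],o['orientation'],o['wrist_force'])
s=cam('scene'); c=s['pixels'][125:235,180:290,::-1]; cv2.imwrite('pics/p1.png',cv2.resize(c,None,fx=5.4,fy=5.4,interpolation=cv2.INTER_CUBIC))
E
```

```text
[ 0.52304851 -0.19486048  0.2485693 ] [-177.26922099    1.56519868   88.07754513] [-0.69687474 -0.27420429 -6.5590985 ]
```

Emit:
{"name": "drive_tool", "arguments": {"commands": [[9,-4,4,0.014,-0.026,-0.008,255],[8,-3,2,0.014,-0.026,-0.008,255],[0,0,2,0,0,0,255]]}}

```text
time_s: 18.82
ee_pos: [0.5407, -0.1969, 0.2545]
orientation: [179.9, -0.5, 87.4]
wrist_force: [-1.0, 0.7, -6.3]
gripper_width: 0.0419
```

```bash
cat > st.py <<'E'
from h import *
from scipy.spatial.transform import Rotation as R
def st():
    o=manip.get_obs(); a=R.from_euler('xyz',o['orientation'],degrees=True).as_matrix()[:,2]
    print(np.round(o['ee_pos'],4),'dxy mm',np.round((np.array([.5397,-.2019])-o['ee_pos'][:2])*1e3,1),'fix rotvec',np.round([-a[1],a[0]],4),'yaw',round(o['orientation'][2],2),np.round(o['wrist_force'],1),o['time_s'])
st()
E
python3 st.py
```

```text
[ 0.5407 -0.1969  0.2545] dxy mm [-1. -5.] fix rotvec [-0.0081  0.0029] yaw 87.4 [-1.   0.7 -6.3] 18.825
```

Emit:
{"name": "drive_tool", "arguments": {"commands": [[-1,-5,-8,-0.008,0.003,0,255],[0,0,-12,0,0,0,255],[0,0,0,0,0,0,255]]}}

```text
time_s: 19.2
ee_pos: [0.5395, -0.2009, 0.2329]
orientation: [-179.9, -0.0, 87.5]
wrist_force: [-0.6, -0.2, -6.7]
gripper_width: 0.0423
```

```bash
python3 st.py
```

```text
[ 0.5395 -0.2009  0.2329] dxy mm [ 0.2 -1. ] fix rotvec [-0.0004 -0.0009] yaw 87.5 [-0.6 -0.2 -6.7] 19.2
```

Emit:
{"name": "drive_tool", "arguments": {"commands": [[0,-1,-15,0,0,0,255],[0,0,-15,0,0,0,255],[0,0,-15,0,0,0,255],[0,0,0,0,0,0,255]]}}

```text
time_s: 19.7
ee_pos: [0.5387, -0.2013, 0.1835]
orientation: [-179.8, -0.0, 87.5]
wrist_force: [0.2, -0.2, -6.3]
gripper_width: 0.0416
```

```bash
python3 st.py
```

```text
[ 0.5387 -0.2013  0.1835] dxy mm [ 1.  -0.6] fix rotvec [-0.0009 -0.0031] yaw 87.54 [ 0.2 -0.2 -6.3] 19.7
```

Bottom is about 90 mm above the table and inside the loops, with no contact. Lowering further to the floor (ee z about 0.116).

Emit:
{"name": "drive_tool", "arguments": {"commands": [[1,0,-15,0,-0.003,0,255],[0,0,-15,0,0,0,255],[0,0,-15,0,0,0,255],[0,0,-8,0,0,0,255],[0,0,-3,0,0,0,255],[0,0,0,0,0,0,255]]}}

```text
time_s: 20.45
ee_pos: [0.5403, -0.2015, 0.1238]
orientation: [180.0, -0.0, 87.5]
wrist_force: [-0.0, 0.1, -6.5]
gripper_width: 0.0419
```

```bash
python3 st.py
```

```text
[ 0.5403 -0.2015  0.1238] dxy mm [-0.6 -0.4] fix rotvec [-0.0004  0.0008] yaw 87.55 [-0.   0.1 -6.5] 20.45
```

Emit:
{"name": "drive_tool", "arguments": {"commands": [[0,0,-3,0,0,0,255],[0,0,-3,0,0,0,255],[0,0,-2,0,0,0,255],[0,0,0,0,0,0,255]]}}

```text
time_s: 20.95
ee_pos: [0.5414, -0.2018, 0.1165]
orientation: [179.8, -0.0, 87.5]
wrist_force: [0.5, 0.2, -6.0]
gripper_width: 0.0419
```

Emit:
{"name": "drive_tool", "arguments": {"commands": [[-1,0,-2,0,0,0,255],[0,0,-1.5,0,0,0,255],[0,0,0,0,0,0,255]]}}

```text
time_s: 21.32
ee_pos: [0.542, -0.2022, 0.1161]
orientation: [179.6, -0.0, 87.6]
wrist_force: [0.1, -0.2, -7.2]
gripper_width: 0.042
```

Emit:
{"name": "drive_tool", "arguments": {"commands": [[-2,0,-3,-0.006,0,0,255],[0,0,-2,0,0,0,255]]}}

```text
time_s: 21.58
ee_pos: [0.5431, -0.2031, 0.1158]
orientation: [179.2, 0.3, 87.6]
wrist_force: [-3.0, 2.6, 9.3]
gripper_width: 0.0419
```

Emit:
{"name": "drive_tool", "arguments": {"commands": [[-3,1,0.5,0.005,0.012,0,255],[0,0,0,0,0,0,255]]}}

```text
time_s: 21.82
ee_pos: [0.5398, -0.202, 0.1161]
orientation: [179.9, 0.1, 87.6]
wrist_force: [0.4, -0.7, -6.6]
gripper_width: 0.0417
```

```bash
python3 st.py
```

```text
[ 0.5398 -0.202   0.1161] dxy mm [-0.1  0.1] fix rotvec [0.0011 0.0012] yaw 87.56 [ 0.4 -0.7 -6.6] 21.825
```

Emit:
{"name": "drive_tool", "arguments": {"commands": [[0,0,-2,0,0,0,255],[0,0,0,0,0,0,255]]}}

```text
time_s: 22.08
ee_pos: [0.5412, -0.2019, 0.1158]
orientation: [179.8, 0.0, 87.6]
wrist_force: [-0.4, -0.3, -5.7]
gripper_width: 0.0422
```

Nearly resting; release now.

Emit:
{"name": "drive_tool", "arguments": {"commands": [[-1,0,-1,0,0,0,200],[0,0,0,0,0,0,120],[0,0,0,0,0,0,60],[0,0,0,0,0,0,0],[0,0,0,0,0,0,0],[0,0,0,0,0,0,0],[0,0,0,0,0,0,0]]}}

```text
time_s: 22.95
ee_pos: [0.5421, -0.203, 0.1159]
orientation: [179.6, 0.1, 87.6]
wrist_force: [0.9, -0.0, -0.9]
gripper_width: 0.0906
```

Emit:
{"name": "drive_tool", "arguments": {"commands": [[-2,1,8,0,0,0,0],[0,0,20,0,0,0,0],[0,0,40,0,0,0,0],[0,0,50,0,0,0,0],[0,30,30,0,0,0,0],[0,60,10,0,0,0,0],[-20,55,0,0,0,0,0],[-20,55,0,0,0,0,0],[0,0,0,0,0,0,0]]}}

```text
time_s: 24.08
ee_pos: [0.4966, 0.0025, 0.284]
orientation: [179.3, 0.1, 87.3]
wrist_force: [0.0, 0.0, -0.6]
gripper_width: 0.092
```

```bash
python3 - <<'E'
from h import *
s=cam('scene'); t=cam('top')
a=[cv2.resize(i['pixels'][y:y+80,x:x+65,::-1],None,fx=6,fy=6,interpolation=cv2.INTER_CUBIC) for i,x,y in((t,300,195),(s,200,145))]
cv2.imwrite('pics/f.png',np.hstack(a))
for n,i in(('top',t),('scene',s)):
    p=i['pixels'].astype(int); m=(p[...,0]-p[...,2]>50)&(p[...,1]>60)
    b=np.zeros_like(m); u,v=map(int,proj(i,[.54,-.202,.192])); b[v-14:v+15,u-32:u+33]=1; m&=b
    c=max(cv2.findContours(m.astype(np.uint8),0,1)[0],key=cv2.contourArea); r=cv2.minAreaRect(c); print(n,r,np.round(ray(i,*r[0],.192),4))
E
```

```text
top ((336.49420166015625, 226.59341430664062), (43.602420806884766, 11.727117538452148), 3.5763344764709473) [ 0.5382 -0.2006  0.192 ]
scene ((228.6380157470703, 173.46148681640625), (49.17696762084961, 17.604772567749023), 8.365885734558105) [ 0.5553 -0.1981  0.192 ]
```

View pics/f.png

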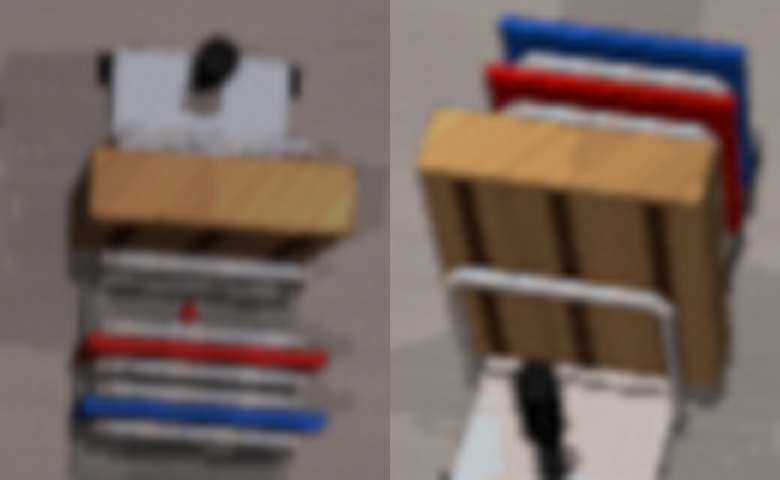

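The last picture shows the board upright between the end loop and the first fixed loop. The red button shows in its hole at about native top (331,247), and the red and blue boards are in place. Handing in.

```bash
python3 -c "
from plant import manip
print(manip.finish_job(), manip.get_obs()['time_s'])"
```

```text
the job is handed in; nothing more can be done
the job is handed in; nothing more can be done
```

The rack is pulled out and locked, and the thick striped board stands on edge in the gap. I handed the job in at about 24 s on the robot's clock, with the gripper clear of everything.

**What I did:** I pulled the slide out by its knob to the end stop, where the force rose to about 20 N. I then took the board from the tray, lowered it into the gap until it was almost resting on the floor, and let go.

**Checks that passed:**
- **Lock:** pushing the slide back moved it only about 3.5 mm before it resisted with 9.5 N, and the red button shows in its hole.
- **Board position:** the top view puts its centre at (0.538, -0.201), against a gap centre of (0.540, -0.202).
- **Other things:** the red and blue boards are in place in the last picture. I did not measure the other things again at the end.

**Checks that failed or disagreed:**
- **First knob grasp missed:** the fingers shut on top of the knob and dragged the slide about 12 mm with about 8 N of downward force. Their real tips sit about 36 mm higher than the reported tool position. I allowed for that afterwards, and the second grasp held.
- **Final scene-view measurement:** it gave x = 0.555 for the board's centre. I think its colour mask caught part of the front face, so I went by the top view.
- **Lock button detector:** it never found the button, so I checked it by pixel colour and by eye.

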